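Put away the pad filter's hand nut

ROBOT

A 6-joint arm with a two-finger parallel gripper is mounted at the origin on the work surface; the furniture and walls round the work are solid. World frame = base frame: x ahead of the robot, y to its left, z up, the work surface at z = 0. Lengths are in mm, angles in degrees, forces in N, time in s.
With the tool pointing down it reaches from about 350 to 850 mm from the base axis. Payload 8.1 kg.
Tool frame: the origin (TCP) lies midway between the tips of the shut fingers; the grasp point (between the pads) lies 19 mm behind it; z points along the fingers, y is the line along which they close (so a half turn about z gives the same grasp; the last joint's range is limited). The gripper opens to 85 mm and grips with 20 to 120 N. Pads are 22 mm wide; open, the fingers measure 114 mm over their backs; the gripper's body (76 mm by 85 mm) begins 54 mm behind the grasp point. The pads swing forward as they close: fully open they stand 13 mm farther back than shut.
Start: joints at [-80.81, 7.471, 85.268, -0, 87.261, -4.893], TCP at [146.02, -581.965, 231.292] pointing down, gripper open.
Joint ranges: [-169.43, 169.43], [-51.17, 129.36], [1.28, 143.12], [-76.62, 256.62], [0, 156.53], [-152.29, 152.29]. Speed limits (degrees/s): [136.94, 136.94, 159.86, 180, 180, 180].

INTERFACE

Orientations are given as [roll, pitch, yaw] about the fixed x, y, z axes, in that order (R = Rz(yaw) Ry(pitch) Rx(roll)).
In Python, from bench import r gives the robot as it stands. The module is installed in compiled form; this text tells all that it offers.
- The arm moves only by the tool jog_arm, never from a script. Its argument "rows" is a list of rows, each a list of 2 entries, a list of its own where there are three numbers: the shift along the tool's x, y, z in mm, then the turn, a rotation vector about the tool's x, y, z in rad. A call has 1 to 10 rows; each row is the pose to reach, as a shift and turn from the pose commanded when the call began, along the tool's axes at that moment; what a row does not reach only later rows make up. A row lasts 1/10 s, in which the tool goes at most 50 mm and 8.59 degrees, less where a joint would pass 70% of its speed; a pose out of reach is approached as far as the arm can. A call with a gripper value outside its range is refused whole. "grip" is the finger opening in mm, from 0 to 85.4, set as the call begins (left out, the last holds). The fingers move at their own pace and stop on an object; "force" is the grip in N (left out, the last holds). Time passes only in rows, so rows that repeat a pose let the fingers close. It gives the time, the measured TCP pose, the force, the opening and the grip force at its end, in the units of the state.
- r.sense(): the state, without advancing time (a new reading comes with each control period).
- r.snapshot(name): name is "side" or "top" or "wrist"; returns (picture, depth): 480x640x3 uint8, blue, green, red; 480x640 float32, mm along the optical axis (not along the pixel's ray), 0 where there is no reading.
- r.camera_params(name): a dict with "fx", "fy", "cx", "cy" (pixels), "pose" (4x4, takes a point from camera to world coordinates); the wrist camera has in their place "tool_from_camera" (4x4, takes a point from camera to tool coordinates, whose origin is the TCP and whose axes are the flange's). Camera axes: x right, y down, z forward; pixel columns grow to the right and rows downward; lengths in mm; the calibration is good to about 2 mm. A picture is of the moment at which its call begins: read the wrist's pose just before it. camera_params takes no time and is no camera call.
- r.hand_in(): hands the job in; it is judged then, once.
The state is a dict: "time": time; "joint_pos": joint angles; "qd": joint speeds; "joint_efforts": joint torques, N m; "tool_pos": TCP position; "tcp_rot": TCP orientation; "ft_force": force on the tool from outside, world axes, zero at the start; "wrist_torque": the same for the moment, N m; "finger_gap": finger opening in mm; "grip_force": force on a finger pad.
Only numpy, scipy, OpenCV 4.12 (cv2) and the standard library are available. Lean on these libraries where they do the work, as an engineer would, in place of code of your own. Each camera call takes 0.05 s, during which the arm holds its last target. There are 200 camera calls.

TASK

The wine has been filtered: unscrew the brass hand nut from the stud of the pad filter (anticlockwise seen from above) and lift it straight up off the stud. Set it down upright, bar up, on the floor of the open wooden parts box before letting go of it, then gently lower the box's lid until it is fully shut, leaving the other things on the table as they are.

Things in the scene. Friction and masses are not known exactly. Their poses are not given: they have to be found in the camera images.
- filter: Round stainless pad filter fixed to the table, 124 mm in diameter, flat top face 60 mm above the table, a short spout at table level towards its own +y (reaching 94 mm from the axis). Origin on its axis at table height, z up. A steel stud with a coarse right-hand thread stands up from the middle of the top face.
- stud_top (a point): Top end of the stud, on its axis, 92 mm above the table. Thread: outer diameter 32 mm, two starts, 24 mm a turn. The nut climbs it 3.8 mm a rad when turned anticlockwise (about 3 mm of axial play), stays where it is left, comes free after 2.4 to 2.8 rad (about 150 degrees; 3 rad and more is safe), and then lifts straight off; its rim passes the stud top after rising 32 mm in all.
- nut: Brass hand nut, 70 mm tall, about 0.25 kg: a knurled round skirt 60 mm in diameter and 41 mm high, open below, closed on top, and on it an upright bar grip 64 mm long (nut's own x), 18 mm thick (its y), from 41 to 70 mm above the origin. Origin at the centre of the skirt's lower rim, z up. At the start it sits screwed down on the filter's top face.
- nut_bar (a point): Centre of the nut's bar grip, on the nut's axis, 55 mm above the nut's origin; axes as the nut's. Grip the bar from above across its 18 mm thickness.
- parts_box: Open wooden box fixed to the table, outside 190 mm (its x) by 210 mm (its y) by 92 mm high, walls and floor 8 mm, empty. Origin at the centre of its underside, z up. Its lid is hinged along the upper edge of the side towards its own +x (the far side).
- lid (a joint): Lid angle: 0 fully shut, grows as it opens, about 1.4 to 1.55 rad at the start (nearly upright). The hinge is stiff: the lid stays where it is left, and about 1 to 3 N at its free edge move it.
- lid_hinge (a point): Middle of the lid's hinge line, 92 mm above the table, which runs along the box's y. The point turns with the lid: its -x points along the lid to the free edge, its +z out of the lid's outer face (up when shut).
- lid_edge (a point): Middle of the lid's free edge, on its outer face, 190 mm from the hinge line along the lid. The lid is a flat wooden panel 10 mm thick and 214 mm wide; a pull, 80 mm wide and 10 mm thick, stands out another 21 mm beyond this edge. Axes as at lid_hinge.
- oil_can: Bystander: red oil can with a bent spout, 170 mm tall, origin under its body.
- grease_tin: Bystander: flat round tin, 71 mm wide, 36 mm tall, origin at the centre of its underside.
- bung: Bystander: tapered bung, 47 mm wide, 42 mm tall, origin at the centre of its underside.
- masking_tape: Bystander: roll of tape lying flat, 95 mm wide, 25 mm tall, origin at the centre of its underside.
- tasting_glass: Bystander: clear glass tumbler, 76 mm wide, 86 mm tall, origin at the centre of its underside.
Mind the look-alikes: they are no part of the job. What is shaped like the nut but green or turquoise is not meant.

How it is judged (in metres and radians):
On the way, in this order (a step that is already met when the one before it is completed fails the run):
1. the nut has come off the thread and its rim is lifted over the top of the stud, upright and above it (z of nut in the frame of stud_top above 0 m and horizontal distance between nut and stud_top below 0.02 m and angle between nut's own z axis and vertical below 0.3 rad), for 0.1 s.
2. the nut stands upright on the floor of the box while the fingers still hold it (z of nut in the frame of parts_box below 0.02 m and x of nut in the frame of parts_box between -0.09 and 0.09 m and y of nut in the frame of parts_box between -0.1 and 0.1 m and angle between nut's own z axis and vertical below 0.3 rad and contact force between the fingers and nut above 0.3 N), for 0.1 s.
At the end, for the whole second after the job is handed in: The nut stands upright (within about 11 degrees) and at rest on the floor of the parts box, and the lid is shut to within 0.04 rad (about 7 mm at its free edge) (value of joint lid below 0.04 rad and z of nut in the frame of parts_box below 0.02 m and horizontal distance between nut and parts_box below 0.1 m and angle between nut's own z axis and vertical below 0.2 rad and linear speed of nut below 0.02 m/s); the robot touches nothing.
It fails at once if the lid is slammed (turned shut faster than 3 rad/s) (velocity of joint lid below -3 rad/s).
It fails at once if a bystander is pushed more than 3 cm or knocked over (distance of any of oil_can, grease_tin, bung, masking_tape, tasting_glass from where it was at the start of the episode above 0.03 m).
It also fails if it takes over 70 s, if anything falls off the work surface, if the arm or the gripper's body presses on something with over 40 N, if the wrist force passes 120 N, or if a joint passes its speed limit or range.

## Working session

There is one attempt and no reset: what is moved stays moved. The work goes in short steps, Python scripts to look and compute and a tool call to move; the robot and the scene stay as the last step left them, time stands still between calls to the robot, and variables do not carry over. Pictures are saved under pics/ and viewed, at most 10 in all, crops included, and the job is handed in when it is done.

Besides the shell and the picture viewer there is one more tool, called after ">>>" by a JSON object that holds its "op" and its "data", one argument or row to a line. jog_arm: Moves the arm, as the interface text tells. Its arguments: {"type":"object","properties":{"rows":{"type":"array"},"grip":{"type":"number"},"force":{"type":"number"}},"required":["rows"]}

```bash
mkdir -p pics; python3 - <<'E'
from bench import r
import cv2,numpy as np
for n in("top","side"):
    p,d=r.snapshot(n); cv2.imwrite(f"pics/{n}0.png",p); np.save(f"{n}0.npy",d)
    c=r.camera_params(n); print(n,c["fx"],c["fy"],c["cx"],c["cy"],np.round(c["pose"],3).tolist())
s=r.sense();print(s["time"],s["tool_pos"],s["tcp_rot"])
E
```

```text
top 581.542382525114 581.542382525114 325.52377602346775 237.64929066820673 [[-0.024, -0.982, 0.188, 293.706], [-1.0, 0.025, 0.004, -106.547], [-0.009, -0.188, -0.982, 1510.033], [0.0, 0.0, 0.0, 1.0]]
side 555.1471953412018 555.1471953412018 306.7770406298823 229.50936803232773 [[0.995, -0.066, 0.079, 444.458], [-0.103, -0.619, 0.778, -1271.482], [-0.002, -0.782, -0.623, 1023.709], [0.0, 0.0, 0.0, 1.0]]
0.1 [ 145.91090759 -581.47373119  230.34807891] [-1.79904527e+02 -7.29069087e-03  1.40806775e+01]
```

View pics/top0.png

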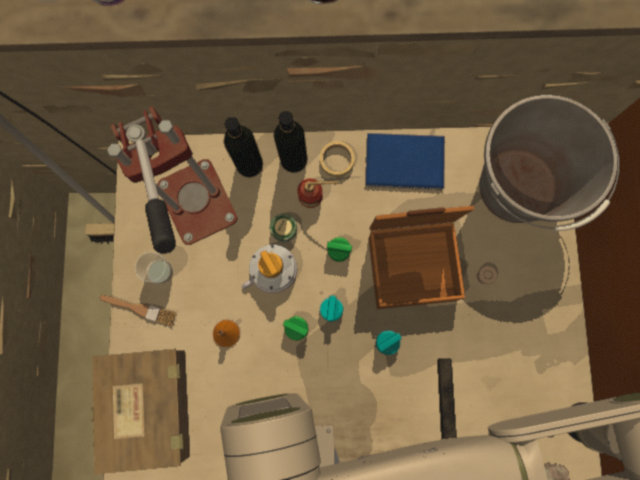

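View pics/side0.png

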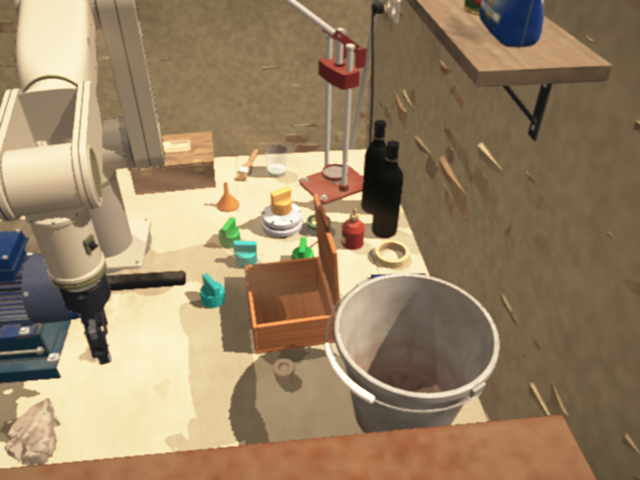

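Candidates in the top view: the brass nut at (270,264) on the filter, green look-alikes at (339,249) and (296,328), turquoise ones at (331,308) and (388,343), and an orange funnel at (226,333). I choose (270,264), brass and on the steel filter. The open box is at about (418,264), with its lid upright along the far edge at row 218.

```bash
cat > h.py <<'E'
import cv2,numpy as np
from bench import r
def cast(c,T,uv,z):
    uv=np.atleast_2d(np.array(uv,float)); d=np.c_[(uv[:,0]-c["cx"])/c["fx"],(uv[:,1]-c["cy"])/c["fy"],np.ones(len(uv))]@T[:3,:3].T
    return T[:3,3]+d*((z-T[2,3])/d[:,2])[:,None]
def cloud(c,T,d):
    v,u=np.mgrid[:480,:640]; P=np.stack([(u-c["cx"])/c["fx"]*d,(v-c["cy"])/c["fy"]*d,d],-1)
    return P@T[:3,:3].T+T[:3,3]
def brass(p):
    h=cv2.cvtColor(p,cv2.COLOR_BGR2HSV); return cv2.inRange(h,(12,140,120),(32,255,255))
E
python3 - <<'E'
from h import *
p=cv2.imread("pics/top0.png"); c=r.camera_params("top"); T=np.array(c["pose"]); P=cloud(c,T,np.load("top0.npy"))
m=brass(p); m[:, :240]=0; m[:,300:]=0; m[:240]=0; m[300:]=0
Q=P[m>0]; top=Q[Q[:,2]>120]; print(len(Q),Q[:,2].max(),top.mean(0) if len(top) else "", cv2.minAreaRect(top[:,:2].astype(np.float32)) if len(top)else"")
# filter top
B=P[230:310,235:315].reshape(-1,3); f=B[(B[:,2]>50)&(B[:,2]<68)]; print("filter",cv2.minEnclosingCircle(f[:,:2].astype(np.float32)),len(f))
# box rim
S=P[195:325,350:490].reshape(-1,3); rim=S[(S[:,2]>84)&(S[:,2]<97)]; print("rim",cv2.minAreaRect(rim[:,:2].astype(np.float32)),rim[:,0].min(),rim[:,0].max(),rim[:,1].min(),rim[:,1].max())
for lo in range(100,300,30):
    l=S[(S[:,2]>lo)&(S[:,2]<lo+30)]
    if len(l): print(lo,len(l),l.mean(0).round(),l.min(0).round(),l.max(0).round())
print(cast(c,T,[(376,305),(462,299),(459,221),(371,228)],92).round(0).tolist())
for n,uv in dict(g1=(339,249),g2=(296,328),t1=(331,308),t2=(388,343),tin=(285,227),can=(310,190),bung=(488,274),bucket=(550,160)).items(): print(n,P[uv[1],uv[0]].round())
cv2.imwrite("pics/crop.png",np.hstack([cv2.resize(p[225:305,230:310],(400,400),interpolation=2),cv2.resize(p[200:320,360:480],(400,400),interpolation=2)]))
E
```

```text
449 136.18288117417478 [500.95896796  37.56732964 129.0378802 ] ((501.5281066894531, 37.94074630737305), (62.075279235839844, 17.73493194580078), 28.863628387451172)
filter ((501.8238830566406, 38.15752410888672), 57.880615234375) 888
rim ((527.6189575195312, -370.15692138671875), (248.5579833984375, 310.3173522949219), 5.080399036407471) 392.9732028100424 664.7511090950763 -514.5797918689149 -209.10963381360045
100 125 [ 590. -319.  115.] [ 579. -511.  100.] [ 662. -209.  129.]
130 146 [ 585. -309.  146.] [ 577. -420.  130.] [ 594. -209.  160.]
160 136 [ 583. -314.  175.] [ 574. -423.  160.] [ 593. -210.  189.]
190 159 [ 581. -310.  205.] [ 572. -420.  190.] [ 590. -209.  220.]
220 166 [ 578. -314.  236.] [ 570. -422.  220.] [ 588. -210.  250.]
250 222 [ 577. -315.  268.] [ 567. -423.  250.] [ 593. -210.  280.]
280 451 [ 578. -315.  291.] [ 567. -422.  280.] [ 592. -211.  309.]
[[396.0, -219.0, 92.0], [405.0, -428.0, 92.0], [599.0, -434.0, 92.0], [587.0, -214.0, 92.0]]
g1 [ 540. -133.   70.]
g2 [346. -23.  69.]
t1 [ 393. -110.   72.]
t2 [ 305. -247.   64.]
tin [608.   5.  31.]
can [689. -64.  92.]
bung [ 471. -511.   35.]
bucket [ 769. -697.   37.]
```

View pics/crop.png

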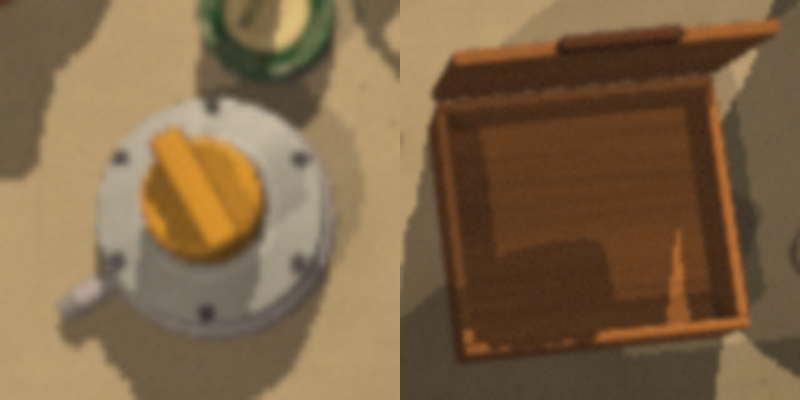

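The crop confirms it: the brass nut (amber, knurled, bar diagonal) sits on the filter at about (501,38), bar at 29°. The box centre is near (495,-319) with yaw about 2.5°, and the lid is nearly upright.

>>> {"op": "jog_arm", "data": {
  "rows": [
    [[495,-514,0],[0,0,-0.258]],
    [[495,-514,0],[0,0,-0.258]],
    [[495,-514,0],[0,0,-0.258]],
    [[495,-514,0],[0,0,-0.258]],
    [[495,-514,0],[0,0,-0.258]],
    [[495,-514,0],[0,0,-0.258]],
    [[495,-514,0],[0,0,-0.258]],
    [[495,-514,0],[0,0,-0.258]],
    [[495,-514,0],[0,0,-0.258]],
    [[495,-514,0],[0,0,-0.258]]
  ],
  "grip": 50
}}

```text
time: 1.1
tool_pos: [395.2, -146.3, 231.2]
tcp_rot: [180.0, -0.0, 28.9]
ft_force: [0.3, -0.8, -0.2]
finger_gap: 50.0
grip_force: 0.0
```

>>> {"op": "jog_arm", "data": {
  "rows": [
    [[182,-110,20],[0,0,0]],
    [[182,-110,20],[0,0,0]],
    [[182,-110,20],[0,0,0]],
    [[182,-110,20],[0,0,0]],
    [[182,-110,20],[0,0,0]],
    [[182,-110,20],[0,0,0]],
    [[182,-110,20],[0,0,0]]
  ]
}}

```text
time: 1.8
tool_pos: [500.6, 35.4, 210.9]
tcp_rot: [-180.0, 0.1, 28.9]
ft_force: [-0.6, -0.8, -0.1]
finger_gap: 49.8
grip_force: 0.0
```

```bash
python3 - <<'E'
from h import *
from scipy.spatial.transform import Rotation as R
s=r.sense(); p,d=r.snapshot("wrist"); c=r.camera_params("wrist"); T=np.eye(4);T[:3,:3]=R.from_euler("xyz",s["tcp_rot"],degrees=True).as_matrix();T[:3,3]=s["tool_pos"]
T=T@np.array(c["tool_from_camera"]); P=cloud(c,T,d); m=brass(p)>0; m&=d>0
Q=P[m]; t=Q[Q[:,2]>np.percentile(Q[:,2],98)-8]
print(s["tool_pos"],s["tcp_rot"],len(Q),t.mean(0),np.median(t[:,2]),cv2.minAreaRect(t[:,:2].astype(np.float32)))
cv2.imwrite("pics/w1.png",p)
E
```

```text
[500.5528971   35.36777234 210.93246203] [-1.79997281e+02  7.68908876e-02  2.88970007e+01] 13701 [503.43257714  37.43063931 129.45070842] 129.69499828231838 ((501.6177062988281, 36.416385650634766), (63.047027587890625, 17.979963302612305), 28.179811477661133)
```

View pics/w1.png

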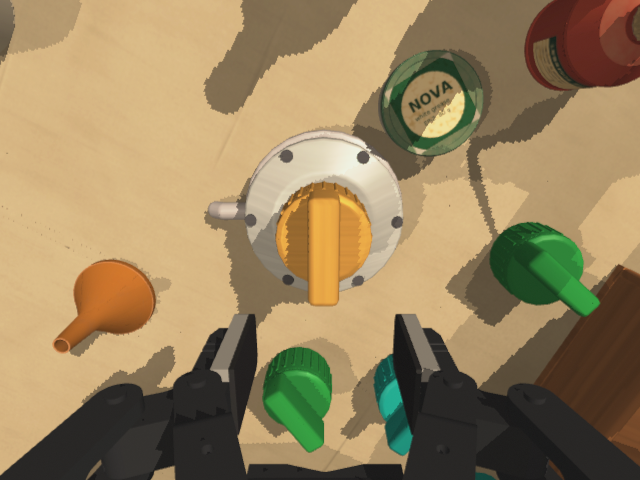

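The wrist view shows the brass nut at (323,245), its bar in line with the fingers. It needs about 1.5 mm of correction, then I descend.

>>> {"op": "jog_arm", "data": {
  "rows": [
    [[1.5,-1,40],[0,0,0.01]],
    [[1.5,-1,75],[0,0,0.01]],
    [[1.5,-1,95],[0,0,0.01]],
    [[1.5,-1,105],[0,0,0.01]],
    [[1.5,-1,105],[0,0,0.01]]
  ]
}}

```text
time: 2.35
tool_pos: [500.8, 36.4, 105.3]
tcp_rot: [-179.9, 0.1, 28.2]
ft_force: [-0.2, 1.4, 0.4]
finger_gap: 50.2
grip_force: 0.0
```

>>> {"op": "jog_arm", "data": {
  "rows": [
    [[0,0,0],[0,0,0]],
    [[0,0,0],[0,0,0]],
    [[0,0,0],[0,0,0]],
    [[0,0,0],[0,0,0]],
    [[0,0,0],[0,0,0]],
    [[0,0,0],[0,0,0]]
  ],
  "grip": 0,
  "force": 60
}}

```text
time: 2.95
tool_pos: [503.2, 37.4, 108.3]
tcp_rot: [179.9, -0.1, 28.3]
ft_force: [-2.5, -0.6, 7.1]
finger_gap: 16.8
grip_force: 59.6
```

>>> {"op": "jog_arm", "data": {
  "rows": [
    [[0,0,-2],[0,0,-0.05]],
    [[0,0,-2.4],[0,0,-0.15]],
    [[0,0,-2.8],[0,0,-0.25]],
    [[0,0,-3.2],[0,0,-0.35]],
    [[0,0,-3.6],[0,0,-0.45]],
    [[0,0,-4.0],[0,0,-0.55]],
    [[0,0,-4.3],[0,0,-0.65]],
    [[0,0,-4.7],[0,0,-0.75]],
    [[0,0,-5.1],[0,0,-0.85]],
    [[0,0,-5.5],[0,0,-0.95]]
  ]
}}

```text
time: 3.95
tool_pos: [502.0, 37.6, 112.0]
tcp_rot: [180.0, 0.0, 83.0]
ft_force: [0.1, 0.0, -2.3]
finger_gap: 17.0
grip_force: 58.5
```

>>> {"op": "jog_arm", "data": {
  "rows": [
    [[0,0,-0.4],[0,0,-0.11]],
    [[0,0,-0.8],[0,0,-0.22]],
    [[0,0,-1.2],[0,0,-0.33]],
    [[0,0,-1.7],[0,0,-0.44]],
    [[0,0,-2.1],[0,0,-0.55]],
    [[0,0,-2.5],[0,0,-0.66]],
    [[0,0,-2.9],[0,0,-0.77]],
    [[0,0,-3.3],[0,0,-0.88]],
    [[0,0,-3.8],[0,0,-0.99]],
    [[0,0,-4.2],[0,0,-1.1]]
  ]
}}

```text
time: 4.95
tool_pos: [501.9, 37.6, 116.2]
tcp_rot: [180.0, 0.0, 146.0]
ft_force: [0.1, 0.3, -2.6]
finger_gap: 16.9
grip_force: 58.5
```

>>> {"op": "jog_arm", "data": {
  "rows": [
    [[0,0,-0.4],[0,0,-0.11]],
    [[0,0,-0.8],[0,0,-0.22]],
    [[0,0,-1.2],[0,0,-0.33]],
    [[0,0,-1.7],[0,0,-0.44]],
    [[0,0,-2.1],[0,0,-0.55]],
    [[0,0,-2.5],[0,0,-0.66]],
    [[0,0,-2.9],[0,0,-0.77]],
    [[0,0,-3.3],[0,0,-0.88]],
    [[0,0,-3.8],[0,0,-0.99]],
    [[0,0,-4.2],[0,0,-1.1]]
  ]
}}

```text
time: 5.95
tool_pos: [501.9, 37.6, 120.4]
tcp_rot: [-180.0, -0.0, -150.9]
ft_force: [-0.3, 0.1, -2.5]
finger_gap: 16.3
grip_force: 58.5
```

>>> {"op": "jog_arm", "data": {
  "rows": [
    [[0,0,-3],[0,0,0]],
    [[0,0,-6],[0,0,0]],
    [[0,0,-10],[0,0,0]]
  ]
}}

```text
time: 6.25
tool_pos: [501.9, 37.6, 130.5]
tcp_rot: [180.0, -0.0, -151.4]
ft_force: [-1.3, 0.7, -2.6]
finger_gap: 16.7
grip_force: 58.5
```

>>> {"op": "jog_arm", "data": {
  "rows": [
    [[0,0,-15],[0,0,0]],
    [[0,0,-30],[0,0,0]],
    [[0,0,-45],[0,0,0]],
    [[0,0,-45],[0,0,0]],
    [[0,0,-45],[0,0,0]]
  ]
}}

```text
time: 6.75
tool_pos: [502.5, 37.5, 176.1]
tcp_rot: [-179.9, 0.1, -151.2]
ft_force: [-0.4, -0.3, -1.8]
finger_gap: 16.8
grip_force: 58.7
```

```bash
python3 - <<'E'
from h import *
from scipy.spatial.transform import Rotation as R
s=r.sense(); print(s["tool_pos"],s["tcp_rot"],s["joint_pos"])
p,d=r.snapshot("side"); cv2.imwrite("pics/s1.png",p[120:360,180:420].repeat(2,0).repeat(2,1))
g=R.from_euler("xyz",s["tcp_rot"],degrees=True)
print(g.inv().apply(np.array([468,-320,s["tool_pos"][2]])-s["tool_pos"]))
E
```

```text
[502.49840826  37.52597409 176.10450284] [-1.79947860e+02  9.12398224e-02 -1.51234927e+02] [-1.56169268e+00 -5.77540636e+00  1.04456611e+02  1.07711409e-03
  8.12137141e+01 -1.20326888e+02]
[ 2.02289487e+02 -2.96806204e+02 -5.20343586e-02]
```

View pics/s1.png

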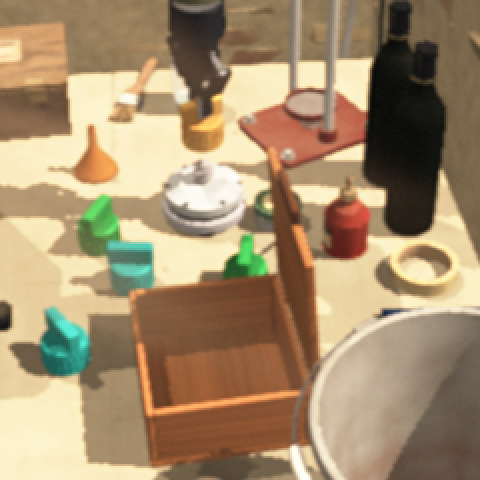

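The nut is off the stud, upright in the fingers (crop (203,128)). I move it to above the box, turning back to spare the last joint.

>>> {"op": "jog_arm", "data": {
  "rows": [
    [[202,-297,0],[0,0,0.47]],
    [[202,-297,0],[0,0,0.47]],
    [[202,-297,0],[0,0,0.47]],
    [[202,-297,0],[0,0,0.47]],
    [[202,-297,0],[0,0,0.47]],
    [[202,-297,0],[0,0,0.47]],
    [[202,-297,0],[0,0,0.47]],
    [[202,-297,0],[0,0,0.47]],
    [[202,-297,0],[0,0,0.47]],
    [[202,-297,0],[0,0,0.47]]
  ]
}}

```text
time: 7.8
tool_pos: [467.5, -318.9, 174.1]
tcp_rot: [179.9, -0.1, -178.2]
ft_force: [0.2, 0.5, -2.5]
finger_gap: 16.9
grip_force: 59.4
```

```bash
python3 - <<'E'
from h import *
s=r.sense(); print(s["tool_pos"],s["tcp_rot"])
p,d=r.snapshot("top"); cv2.imwrite("pics/t2.png",p[150:350,300:540].repeat(3,0).repeat(3,1))
E
```

```text
[ 467.47928051 -318.91689152  174.14681295] [ 1.79892436e+02 -7.23929159e-02 -1.78164898e+02]
```

View pics/t2.png

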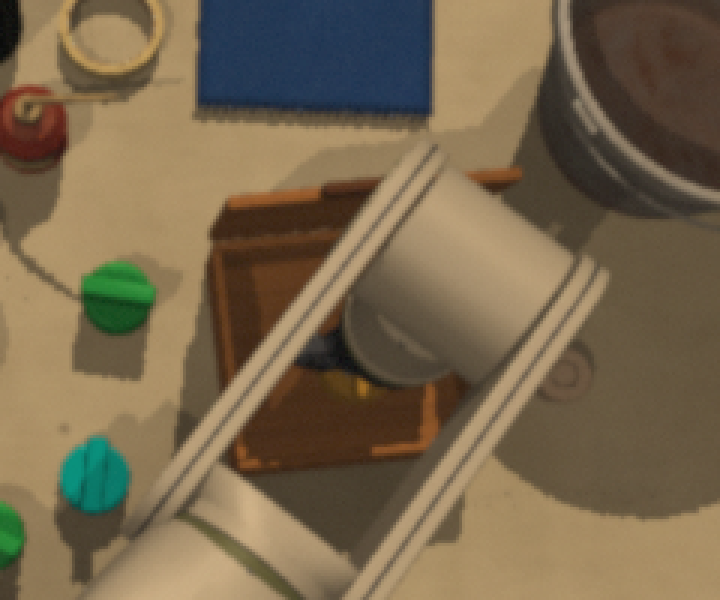

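```bash
python3 - <<'E'
from h import *
for n in("top","side"):
    p,d=r.snapshot(n); c=r.camera_params(n); P=cloud(c,np.array(c["pose"]),d).reshape(-1,3)[d.ravel()>0]
    for lo in range(200,620,40):
        q=P[(P[:,2]>lo)&(P[:,2]<lo+40)&(P[:,0]>380)&(P[:,0]<720)&(P[:,1]<-150)&(P[:,1]>-520)]
        if len(q)>5: print(n,lo,len(q),np.percentile(q,2,axis=0).round(),np.percentile(q,98,axis=0).round())
E
```

```text
top 200 206 [ 455. -513.  200.] [ 655. -210.  240.]
top 240 721 [ 455. -517.  241.] [ 714. -216.  280.]
top 280 373 [ 436. -417.  280.] [ 590. -214.  316.]
top 320 43 [ 431. -314.  320.] [ 476. -280.  360.]
top 360 208 [ 426. -335.  363.] [ 484. -275.  399.]
top 400 161 [ 428. -327.  401.] [ 477. -277.  439.]
top 440 113 [ 428. -320.  441.] [ 466. -277.  472.]
top 480 134 [ 384. -326.  486.] [ 491. -277.  518.]
top 520 487 [ 385. -372.  526.] [ 515. -254.  560.]
top 560 4270 [ 389. -377.  562.] [ 525. -231.  599.]
top 600 583 [ 381. -237.  600.] [ 450. -169.  612.]
side 200 1111 [ 461. -518.  201.] [ 717. -244.  239.]
side 240 1110 [ 452. -515.  241.] [ 714. -234.  280.]
side 280 617 [ 434. -414.  280.] [ 588. -230.  319.]
side 320 499 [ 432. -358.  321.] [ 502. -325.  352.]
side 360 658 [ 427. -362.  362.] [ 507. -324.  399.]
side 400 709 [ 429. -361.  401.] [ 512. -316.  439.]
side 440 699 [ 430. -361.  441.] [ 508. -324.  479.]
side 480 916 [ 384. -392.  483.] [ 529. -304.  519.]
side 520 2129 [ 383. -397.  521.] [ 540. -194.  559.]
side 560 3301 [ 383. -387.  561.] [ 527. -192.  598.]
side 600 188 [ 381. -227.  600.] [ 432. -173.  609.]
```

Clearance to the lid is fine, so I lower the nut.

>>> {"op": "jog_arm", "data": {
  "rows": [
    [[0,0,30],[0,0,0]],
    [[0,0,60],[0,0,0]],
    [[0,0,85],[0,0,0]],
    [[0,0,100],[0,0,0]],
    [[0,0,108],[0,0,0]],
    [[0,0,112],[0,0,0]],
    [[0,0,112],[0,0,0]]
  ]
}}

```text
time: 8.65
tool_pos: [468.3, -320.1, 63.8]
tcp_rot: [-180.0, 0.0, -178.1]
ft_force: [0.6, -0.8, -2.3]
finger_gap: 16.7
grip_force: 59.3
```

>>> {"op": "jog_arm", "data": {
  "rows": [
    [[0,0,2],[0,0,0]],
    [[0,0,4],[0,0,0]],
    [[0,0,5],[0,0,0]],
    [[0,0,5],[0,0,0]]
  ]
}}

```text
time: 9.05
tool_pos: [467.8, -320.1, 58.3]
tcp_rot: [-180.0, 0.0, -178.2]
ft_force: [-0.2, 0.3, -2.2]
finger_gap: 17.1
grip_force: 59.3
```

>>> {"op": "jog_arm", "data": {
  "rows": [
    [[0,0,1],[0,0,0]],
    [[0,0,2],[0,0,0]],
    [[0,0,2],[0,0,0]]
  ]
}}

```text
time: 9.35
tool_pos: [467.9, -320.2, 56.4]
tcp_rot: [-180.0, 0.0, -178.2]
ft_force: [0.0, 0.3, -1.2]
finger_gap: 16.9
grip_force: 59.6
```

>>> {"op": "jog_arm", "data": {
  "rows": [
    [[0,0,0.5],[0,0,0]],
    [[0,0,1],[0,0,0]],
    [[0,0,1],[0,0,0]]
  ]
}}

```text
time: 9.65
tool_pos: [468.1, -320.3, 56.3]
tcp_rot: [-180.0, 0.0, -178.2]
ft_force: [-4.4, 1.6, 7.7]
finger_gap: 16.5
grip_force: 60.7
```

Contact with the floor. I release and retreat upward.

>>> {"op": "jog_arm", "data": {
  "rows": [
    [[0,0,0],[0,0,0]],
    [[0,0,0],[0,0,0]],
    [[0,0,0],[0,0,0]],
    [[0,0,0],[0,0,0]]
  ],
  "grip": 45
}}

```text
time: 10.05
tool_pos: [467.8, -320.0, 55.1]
tcp_rot: [180.0, -0.0, -178.2]
ft_force: [-0.3, -1.2, -0.4]
finger_gap: 45.2
grip_force: 0.0
```

>>> {"op": "jog_arm", "data": {
  "rows": [
    [[0,0,-10],[0,0,0]],
    [[0,0,-30],[0,0,0]],
    [[0,0,-60],[0,0,0]],
    [[0,0,-100],[0,0,0]],
    [[0,0,-145],[0,0,0]],
    [[0,0,-190],[0,0,0]],
    [[0,0,-235],[0,0,0]],
    [[0,0,-280],[0,0,0]],
    [[0,0,-300],[0,0,0]],
    [[0,0,-300],[0,0,0]]
  ]
}}

```text
time: 11.05
tool_pos: [468.9, -320.9, 361.1]
tcp_rot: [-179.7, 0.4, -178.2]
ft_force: [0.2, -0.4, 0.2]
finger_gap: 44.7
grip_force: 0.0
```

```bash
python3 - <<'E'
from h import *
from scipy.spatial.transform import Rotation as R
s=r.sense(); p,d=r.snapshot("wrist"); c=r.camera_params("wrist"); T=np.eye(4);T[:3,:3]=R.from_euler("xyz",s["tcp_rot"],degrees=True).as_matrix();T[:3,3]=s["tool_pos"]
T=T@np.array(c["tool_from_camera"]); P=cloud(c,T,d); print(s["tool_pos"],s["tcp_rot"],s["finger_gap"],s["joint_pos"].round(1),T[:3,3])
m=(brass(p)>0)&(d>0)
Q=P[m]; Q=Q[Q[:,2]<100]; t=Q[Q[:,2]>np.percentile(Q[:,2],95)-6]; print("nut",len(Q),t.mean(0),cv2.minAreaRect(t[:,:2].astype(np.float32)))
p2,d2=r.snapshot("side"); c2=r.camera_params("side"); S=cloud(c2,np.array(c2["pose"]),d2).reshape(-1,3)
hh=cv2.cvtColor(p2,cv2.COLOR_BGR2HSV).reshape(-1,3)
w=(S[:,0]>550)&(S[:,0]<630)&(S[:,1]>-425)&(S[:,1]<-210)
for lo in range(100,320,20):
    q=S[w&(S[:,2]>lo)&(S[:,2]<lo+20)]
    if len(q)>5: print(lo,len(q),np.percentile(q[:,0],[3,50,97]).round())
cv2.imwrite("pics/w2.png",np.hstack([cv2.resize(p,(400,300)),p2[150:450,150:550]]))
E
```

```text
[ 468.91751615 -320.90101112  361.13851438] [-179.67223988    0.37173315 -178.15192052] 44.72706242461354 [ -39.6    1.1   78.5    0.    99.9 -131.4] [ 388.50959291 -323.65192414  503.19320846]
nut 21081 [ 487.84604455 -331.20752407   91.46207462] ((494.09136962890625, -326.1289978027344), (191.12957763671875, 209.9190673828125), 4.345759868621826)
100 80 [579. 588. 595.]
120 91 [578. 587. 600.]
140 111 [576. 587. 601.]
160 110 [575. 585. 598.]
180 106 [573. 583. 595.]
200 117 [572. 582. 597.]
220 119 [570. 580. 593.]
240 123 [568. 579. 592.]
260 160 [567. 577. 590.]
280 213 [570. 578. 588.]
300 69 [572. 577. 582.]
```

View pics/w2.png

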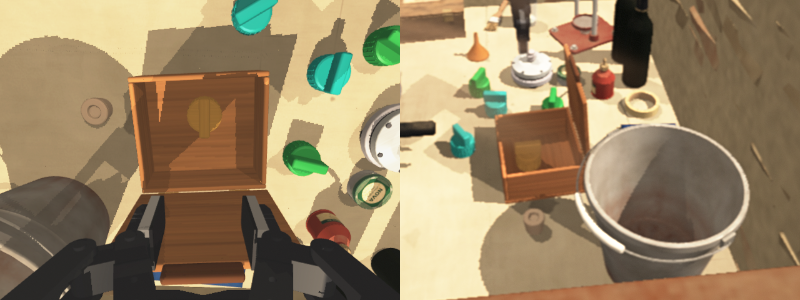

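The nut stands upright in the box (wrist (205,117)), and the lid's outer face is at x≈590 near its top. Now I go over the lid with shut fingers, then down behind it.

>>> {"op": "jog_arm", "data": {
  "rows": [
    [[-40,-1,-8],[0,0,0]],
    [[-80,-2,-8],[0,0,0]],
    [[-120,-4,-8],[0,0,0]],
    [[-158,-5,-8],[0,0,0]],
    [[-158,-5,-8],[0,0,0]],
    [[-158,-5,-8],[0,0,0]],
    [[-158,-5,-8],[0,0,0]]
  ],
  "grip": 0,
  "force": 40
}}

```text
time: 11.85
tool_pos: [625.1, -319.9, 362.4]
tcp_rot: [180.0, -0.1, -178.2]
ft_force: [-0.2, 0.5, 0.5]
finger_gap: 0.2
grip_force: 0.0
```

```bash
python3 - <<'E'
from h import *
s=r.sense(); print(s["tool_pos"],s["tcp_rot"],s["finger_gap"],s["joint_pos"].round(1))
for n in("side","top"):
    p,d=r.snapshot(n); c=r.camera_params(n); P=cloud(c,np.array(c["pose"]),d).reshape(-1,3)[d.ravel()>0]
    for lo in range(320,540,20):
        q=P[(P[:,2]>lo)&(P[:,2]<lo+20)&(P[:,0]>530)&(P[:,0]<720)&(P[:,1]<-230)&(P[:,1]>-420)]
        if len(q)>5: print(n,lo,len(q),np.percentile(q,2,axis=0).round(),np.percentile(q,98,axis=0).round())
E
```

```text
[ 625.07253762 -319.91504071  362.40025402] [ 1.79960580e+02 -8.37942577e-02 -1.78171218e+02] 0.16947289206695243 [ -31.3   23.8   52.5   -0.   103.8 -123.1]
side 360 75 [ 613. -335.  361.] [ 636. -316.  380.]
side 380 74 [ 613. -336.  381.] [ 635. -313.  396.]
side 400 71 [ 611. -359.  404.] [ 636. -296.  419.]
side 420 135 [ 607. -376.  421.] [ 641. -280.  439.]
side 440 229 [ 605. -383.  440.] [ 642. -310.  460.]
side 460 201 [ 605. -368.  461.] [ 642. -309.  479.]
side 480 231 [ 588. -359.  481.] [ 656. -325.  500.]
side 500 360 [ 588. -359.  500.] [ 657. -327.  520.]
side 520 441 [ 588. -358.  521.] [ 659. -321.  539.]
top 360 21 [ 614. -331.  367.] [ 621. -305.  380.]
top 380 28 [ 614. -325.  381.] [ 620. -306.  399.]
top 400 65 [ 612. -344.  401.] [ 627. -287.  420.]
top 420 79 [ 608. -368.  420.] [ 623. -272.  439.]
top 440 205 [ 608. -379.  441.] [ 635. -258.  459.]
top 460 78 [ 613. -292.  460.] [ 631. -265.  479.]
top 480 63 [ 588. -336.  481.] [ 633. -279.  500.]
top 500 150 [ 588. -342.  501.] [ 632. -281.  520.]
top 520 110 [ 588. -331.  520.] [ 622. -282.  537.]
```

>>> {"op": "jog_arm", "data": {
  "rows": [
    [[0,0,35],[0,0,0]],
    [[0,0,70],[0,0,0]],
    [[0,0,95],[0,0,0]],
    [[0,0,106],[0,0,0]],
    [[0,0,106],[0,0,0]]
  ]
}}

```text
time: 12.45
tool_pos: [624.6, -319.7, 256.1]
tcp_rot: [179.9, -0.1, -178.2]
ft_force: [-0.3, -0.3, -0.5]
finger_gap: -0.0
grip_force: 0.0
```

>>> {"op": "jog_arm", "data": {
  "rows": [
    [[10,0,0],[0,0,0]],
    [[18,0,0],[0,0,0]],
    [[25,0,-1],[0,0,0]],
    [[33,0,0],[0,0,0]],
    [[41,0,0],[0,0,0]],
    [[50,0,1.5],[0,0,0]],
    [[58,0,3],[0,0,0]],
    [[66,0,5],[0,0,0]],
    [[74,0,7.5],[0,0,0]],
    [[81,0,10],[0,0,0]]
  ]
}}

```text
time: 13.45
tool_pos: [544.2, -322.5, 246.9]
tcp_rot: [180.0, -0.0, -178.2]
ft_force: [1.3, -0.7, 2.0]
finger_gap: 0.3
grip_force: 0.9
```

```bash
cat > lid.py <<'E'
from h import *
s=r.sense(); print(s["tool_pos"],s["tcp_rot"][:2],s["ft_force"])
p,d=r.snapshot("side"); c=r.camera_params("side"); P=cloud(c,np.array(c["pose"]),d).reshape(-1,3)[d.ravel()>0]
q=P[(P[:,0]>360)&(P[:,0]<620)&(P[:,1]<-380)&(P[:,1]>-410)&(P[:,2]>85)&(P[:,2]<330)]
for x in range(360,610,20):
    k=q[(q[:,0]>=x)&(q[:,0]<x+20)]
    if len(k)>3: print(x+10,len(k),np.percentile(k[:,2],[5,50,95]).round())
E
python3 lid.py
```

```text
[ 544.15619783 -322.54417023  246.86951232] [ 1.79994900e+02 -1.41206455e-02] [ 1.33780002 -0.73122071  2.02239579]
410 31 [87. 90. 92.]
530 68 [249. 267. 271.]
550 52 [201. 226. 328.]
570 43 [153. 173. 193.]
590 53 [ 88. 119. 146.]
610 4 [100. 103. 106.]
```

>>> {"op": "jog_arm", "data": {
  "rows": [
    [[9,0,4],[0,0,0]],
    [[18,0,8],[0,0,0]],
    [[26.5,0,13],[0,0,0]],
    [[35,0,18.5],[0,0,0]],
    [[43,0,24.5],[0,0,0]],
    [[50,0,31],[0,0,0]],
    [[57.5,0,37.5],[0,0,0]],
    [[64,0,45],[0,0,0]],
    [[70.5,0,52.5],[0,0,0]],
    [[76,0,60.5],[0,0,0]]
  ]
}}

```text
time: 14.5
tool_pos: [468.3, -324.9, 186.0]
tcp_rot: [180.0, -0.0, -178.2]
ft_force: [0.2, 0.3, 1.2]
finger_gap: -0.1
grip_force: 0.6
```

```bash
python3 lid.py
```

```text
[ 468.34585616 -324.94465171  185.97357787] [ 1.79990710e+02 -1.41493501e-02] [0.20893715 0.27545926 1.16210369]
410 35 [86. 89. 91.]
430 33 [192. 198. 202.]
450 94 [188. 194. 273.]
470 133 [175. 185. 279.]
490 86 [163. 169. 273.]
510 82 [149. 155. 163.]
530 76 [136. 143. 149.]
550 76 [124. 130. 137.]
570 77 [112. 118. 124.]
590 69 [101. 107. 112.]
```

>>> {"op": "jog_arm", "data": {
  "rows": [
    [[5.5,0,8.5],[0,0,0]],
    [[10,0,17],[0,0,0]],
    [[14.5,0,26],[0,0,0]],
    [[18,0,35],[0,0,0]],
    [[21.5,0,44.5],[0,0,0]],
    [[24,0,54],[0,0,0]],
    [[26,0,62],[0,0,0]],
    [[27,0,67],[0,0,0]],
    [[27.5,0,70],[0,0,0]],
    [[27.5,0,72],[0,0,0]]
  ]
}}

```text
time: 15.55
tool_pos: [441.4, -325.7, 114.4]
tcp_rot: [180.0, -0.0, -178.1]
ft_force: [-0.9, 0.6, 0.8]
finger_gap: -0.1
grip_force: 0.4
```

```bash
python3 lid.py
```

```text
[ 441.39706657 -325.72349023  114.42559659] [ 1.79980044e+02 -1.80799167e-02] [-0.89950891  0.5962787   0.77174576]
410 69 [110. 114. 118.]
430 109 [109. 114. 206.]
450 125 [109. 113. 207.]
470 84 [107. 110. 113.]
490 86 [106. 108. 111.]
510 84 [104. 107. 110.]
530 80 [103. 106. 109.]
550 84 [101. 104. 107.]
570 84 [100. 103. 106.]
590 72 [ 97. 101. 104.]
```

>>> {"op": "jog_arm", "data": {
  "rows": [
    [[0,0,3],[0,0,0]],
    [[0,0,6],[0,0,0]],
    [[0,0,8],[0,0,0]],
    [[0,0,10],[0,0,0]]
  ]
}}

```text
time: 16.0
tool_pos: [441.5, -325.9, 104.6]
tcp_rot: [-180.0, 0.0, -178.2]
ft_force: [-0.0, -0.4, 0.7]
finger_gap: -0.2
grip_force: 0.4
```

>>> {"op": "jog_arm", "data": {
  "rows": [
    [[0,0,1],[0,0,0]],
    [[0,0,2],[0,0,0]],
    [[0,0,2],[0,0,0]]
  ]
}}

```text
time: 16.3
tool_pos: [441.5, -325.8, 102.6]
tcp_rot: [180.0, -0.0, -178.2]
ft_force: [0.8, 0.2, -0.6]
finger_gap: 0.0
grip_force: 0.0
```

>>> {"op": "jog_arm", "data": {
  "rows": [
    [[0,0,0.5],[0,0,0]],
    [[0,0,1],[0,0,0]],
    [[0,0,1],[0,0,0]]
  ]
}}

```text
time: 16.6
tool_pos: [441.6, -325.9, 102.5]
tcp_rot: [-180.0, 0.0, -178.2]
ft_force: [-2.9, 3.2, 6.2]
finger_gap: -0.1
grip_force: 3.6
```

>>> {"op": "jog_arm", "data": {
  "rows": [
    [[0,0,0.5],[0,0,0]],
    [[0,0,1],[0,0,0]],
    [[0,0,1],[0,0,0]]
  ]
}}

```text
time: 16.9
tool_pos: [441.6, -325.9, 102.4]
tcp_rot: [-180.0, 0.0, -178.1]
ft_force: [-6.6, 5.5, 14.2]
finger_gap: 0.2
grip_force: 7.3
```

The lid is on its stop: z no longer falls and the force has risen to 14 N. I retreat and check.

>>> {"op": "jog_arm", "data": {
  "rows": [
    [[0,0,-5],[0,0,0]],
    [[0,0,-25],[0,0,0]],
    [[0,0,-60],[0,0,0]],
    [[0,0,-100],[0,0,0]],
    [[0,0,-140],[0,0,0]],
    [[0,0,-140],[0,0,0]],
    [[0,0,-140],[0,0,0]]
  ]
}}

```text
time: 17.6
tool_pos: [442.2, -326.4, 242.2]
tcp_rot: [-179.9, 0.1, -178.1]
ft_force: [-0.2, -1.1, -0.6]
finger_gap: -0.2
grip_force: 0.0
```

```bash
python3 lid.py; python3 -c "
from h import *
p,d=r.snapshot('side'); cv2.imwrite('pics/end.png',p)"
```

```text
[ 442.2081937  -326.41594151  242.19527416] [-1.79877788e+02  1.35158304e-01] [-0.19576587 -1.06164024 -0.61431111]
410 73 [ 97. 100. 103.]
430 102 [ 98. 101. 325.]
450 104 [ 98. 102. 329.]
470 84 [ 98. 100. 103.]
490 83 [ 98. 101. 103.]
510 82 [ 98. 101. 103.]
530 84 [ 97. 101. 104.]
550 87 [ 98. 100. 103.]
570 89 [ 98. 101. 105.]
590 74 [ 97. 101. 105.]
```

View pics/end.png

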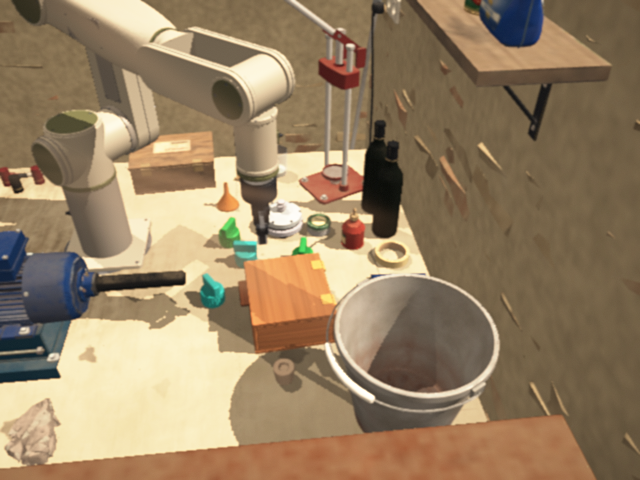

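The lid is flat shut (box at (288,300)), the gripper is clear and the bystanders are in place.

```bash
python3 -c "
from bench import r
print(r.hand_in())"
```

```text
the job is handed in; nothing more can be done
None
```

The brass nut is unscrewed and standing upright in the parts box, the lid measures flat shut, and the job is handed in; the hand-in gave no verdict.

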